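Tip the test cassettes out of the yellow flap caddy into the tray

ROBOT

A 6-joint arm with a two-finger parallel gripper is mounted at the origin on the work surface. World frame = base frame: x ahead of the robot, y to its left, z up, the work surface at z = 0. Lengths are in m, angles in rad, forces in N, time in s.
With the tool pointing down it reaches from about 0.3 to 0.85 m from the base axis. Payload 4.2 kg.
Tool frame: the origin (TCP) lies between the finger pads; the fingertips stand 17 mm ahead of it and the grasp point (between the pads) lies 2 mm behind it; y points along the fingers, z is the direction in which the jaws open and shut, and the axes are right-handed (so a half turn about y gives the same grasp; the last joint's range is limited). The gripper opens to 91 mm and grips with 3 to 60 N. Pads are 32 mm wide; open, the fingers measure 118 mm over their backs; the gripper's body (76 mm by 178 mm) begins 60 mm behind the grasp point.
Start: joints at [1.278, 0.32, 1.565, -0, 1.257, -0.02], TCP at [0.155, 0.554, 0.206] pointing down, gripper open.
Joint ranges: [-3.11, 3.11], [-0.84, 2.01], [0.21, 2.61], [-1.34, 4.49], [0.05, 2.63], [-2.56, 2.56]. Speed limits (rad/s): [2.57, 2.57, 3.14, 3.14, 3.14, 3.14].

INTERFACE

Orientations are given as a 3x3 rotation matrix whose columns are the frame's x, y, z axes.
In Python, from cell import observe, imaging, close_job gives the robot as it stands.
- The arm moves only by the tool jog_arm, never from a script. Its argument "commands" is a list of rows, each a list of 3 entries, a list of its own where there are three numbers: the opening, from 0 (shut) to 1 (fully open), then the shift along the tool's x, y, z in mm, then the turn about the tool's y in rad. A call has exactly 5 rows; each row is the pose to reach, as a shift and turn from the pose commanded when the call began, along the tool's axes at that moment; what a row does not reach only later rows make up. A row lasts 1/12 s, in which the tool goes at most 41.7 mm and 7.16 degrees, less where a joint would pass 70% of its speed; a pose out of reach is approached as far as the arm can. A call with a gripper value outside its range is refused whole. The fingers move at their own pace and stop on an object; "newtons" is the grip in N (left out, the last holds). Time passes only in rows, so rows that repeat a pose let the fingers close, or fill a call up. It gives the time, the measured TCP pose, the force and the opening at its end, in the units of the state.
- observe(): the state, without advancing time (a new reading comes with each control period).
- imaging.get_image(name): name is "scene" or "side" or "wrist"; returns the picture (400x640x3 uint8, red, green, blue); there is no depth.
- imaging.get_calibration(name): a dict with "K" (3x3 intrinsics, pixels), "camera_from_world" (4x4, takes a point from world to camera coordinates); the wrist camera has in their place "mount" (4x4, takes a point from camera to tool coordinates, whose origin is the TCP and whose axes are the tool frame's). Camera axes: x right, y down, z forward; pixel columns grow to the right and rows downward; lengths in m; the calibration is good to about 2 mm. A picture is of the moment at which its call begins: read the wrist's pose just before it. get_calibration takes no time and is no camera call.
- close_job(): hands the job in, once; it reports no verdict.
The state is a dict: "time": time; "qpos": joint angles; "qvel": joint speeds; "tau": joint torques, N m; "eef_pos": TCP position; "ee_rot": TCP orientation; "wrist_force": force on the tool from outside, world axes, zero at the start; "ft_torque": the same for the moment, N m; "gripper_width": finger opening in m.
Only numpy, scipy, OpenCV 4.12 (cv2) and the standard library are available. Lean on these libraries where they do the work, as an engineer would, in place of code of your own. Each camera call takes 0.05 s, during which the arm holds its last target.

TASK

Pick up the yellow-lidded caddy, hold it low over the green tray and tip it, mouth down, just far enough that its flap swings open and both white test cassettes slide out into the tray; never turn it as far as straight nose-down. Then stand the empty caddy back upright on the bench and let go.

Things in the scene. Friction and masses are not known exactly. Their poses are not given: they have to be found in the camera images.
- yellow_caddy_mid (a point): Centre of the loose flap caddy with YELLOW roof and flap (blue and red ones of the same shape stand by): white box 90 mm long (x), 52 wide (y), 60 high, 0.2 to 0.32 kg; z up. Grip its flat sides across y here, from above. Mouth at its -x end, roughly facing the robot: unlatched flap hung from a black pin at the roof's front edge, bottom leaning out 13 degrees to a lip at x -55, z -26 mm.
- cassette_a: One of two white test cassettes, 50 x 19 x 7 mm, 14 g, lying flat side by side on the yellow caddy's flat floor, long side along its x; origin at the centre of its underside. They are slippery and slide out of the mouth when the caddy is tipped 25 to 40 degrees mouth down, surely at 50; the flap swings freely by its own weight.
- cassette_b: The other test cassette, same size; origin at the centre of its underside.
- tray: Shallow open green plastic tray on the bench, 180 mm (x) by 200 mm (y), walls 30 mm high and 5 mm thick, floor 5 mm thick, 0.6 kg, loose; origin at the centre of its underside, z up.
Not all that is in view belongs to the job. What is shaped like the part that bears yellow_caddy_mid but turquoise is not meant.

How it is judged:
On the way:
1. the yellow caddy is tipped (more than 15 degrees) while it is over the tray or right beside it (its centre within 0.17 m of the tray's centre, seen from above) (angle between yellow_caddy_mid's own z axis and vertical above 0.26 rad and horizontal distance between yellow_caddy_mid and tray below 0.17 m), for 0.1 s.
At the end, for the whole second after the job is handed in: Both cassettes lie inside the tray (centres within its walls, no higher than about the rim), the tray stands level on the bench within 10 degrees, and the yellow caddy stands upright within 10 degrees on the bench itself (its centre 26 to 33.5 mm above the bench), released (x of cassette_a in the frame of tray between -0.085 and 0.085 m and y of cassette_a in the frame of tray between -0.095 and 0.095 m and z of each of cassette_a, cassette_b in the frame of tray below 0.035 m and x of cassette_b in the frame of tray between -0.085 and 0.085 m and y of cassette_b in the frame of tray between -0.095 and 0.095 m and angle between each of tray, yellow_caddy_mid's own z axis and vertical below 0.17 rad and height (world z) of yellow_caddy_mid between 0.026 and 0.0335 m); the robot touches nothing.
It fails at once if the yellow caddy is tipped from high up (tilted more than 20 degrees while its centre is over 0.25 m above the bench) (angle between yellow_caddy_mid's own z axis and vertical above 0.35 rad and height (world z) of yellow_caddy_mid above 0.25 m).
It fails at once if the yellow caddy is turned straight nose-down or over (tilted more than 80 degrees) (angle between yellow_caddy_mid's own z axis and vertical above 1.4 rad).
It also fails if it takes over 64 s, if anything falls off the work surface, if the arm or the gripper's body presses on something with over 40 N, if the wrist force passes 120 N, or if a joint passes its speed limit or range.

## Working session

There is one attempt and no reset: what is moved stays moved. The work goes in short steps, Python scripts to look and compute and a tool call to move; the robot and the scene stay as the last step left them, time stands still between calls to the robot, and variables do not carry over. Pictures are saved under pics/ and viewed, and the job is handed in when it is done.

Besides the shell and the picture viewer there is one more tool, called after "Call:" as name([rows], argument=value, ...), one row to a line, values as JSON. jog_arm: Moves the arm, as the interface text tells. Its arguments: {"type":"object","properties":{"commands":{"type":"array","items":{"type":"array"}},"newtons":{"type":"number"}},"required":["commands"]}

```bash
mkdir -p pics; ls; python3 - <<'E'
from cell import observe, imaging
import cv2, numpy as np
s=observe()
print(s['time'],s['eef_pos'],np.round(s['ee_rot'],3).tolist(),s['gripper_width'])
for n in ['scene','side','wrist']:
    im=imaging.get_image(n); cv2.imwrite(f'pics/{n}0.png',im[:,:,::-1])
    c=imaging.get_calibration(n); print(n,{k:np.round(v,4).tolist() for k,v in c.items()})
E
```

```text
pics
0.0 [0.15476587 0.55321915 0.20514827] [[0.963, -0.001, 0.269], [-0.269, -0.002, 0.963], [-0.0, -1.0, -0.002]] 0.09103595560646127
scene {'K': [[472.7291, 0.0, 324.6143], [0.0, 472.7291, 198.2045], [0.0, 0.0, 1.0]], 'camera_from_world': [[-0.1643, 0.9864, 0.0067, 0.068], [0.5223, 0.0928, -0.8477, -0.2211], [-0.8368, -0.1358, -0.5305, 1.5075], [0.0, 0.0, 0.0, 1.0]]}
side {'K': [[421.742, 0.0, 317.8586], [0.0, 421.742, 193.445], [0.0, 0.0, 1.0]], 'camera_from_world': [[0.9885, -0.1501, -0.0168, -0.4738], [-0.1156, -0.6801, -0.724, 0.1275], [0.0973, 0.7176, -0.6896, 0.8191], [0.0, 0.0, 0.0, 1.0]]}
wrist {'K': [[310.5131, 0.0, 320.1441], [0.0, 310.5131, 197.5356], [0.0, 0.0, 1.0]], 'mount': [[-0.0001, 0.9662, 0.2576, -0.071], [0.0005, -0.2576, 0.9662, -0.1795], [1.0, 0.0003, -0.0005, -0.0007], [0.0, 0.0, 0.0, 1.0]]}
```

View pics/scene0.png

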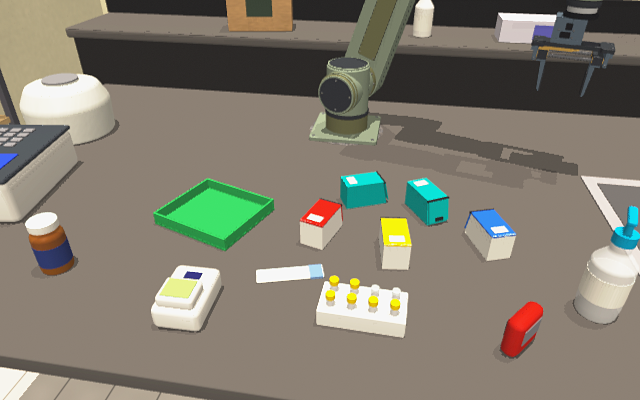

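View pics/side0.png

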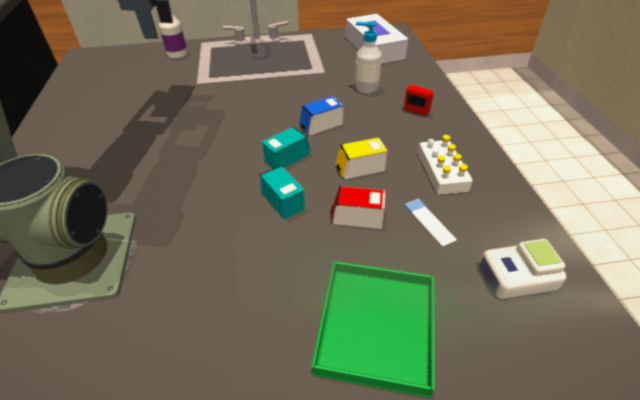

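View pics/wrist0.png

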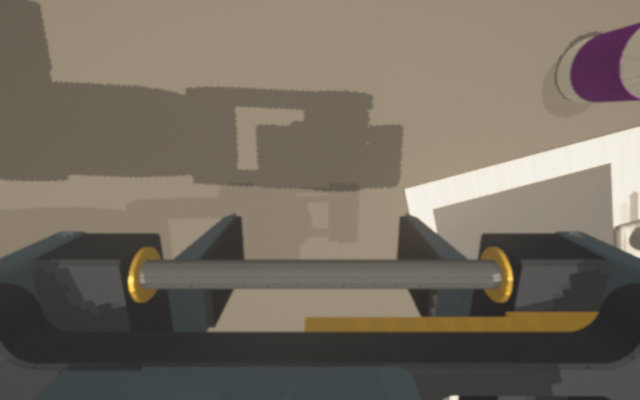

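The pictures show the yellow caddy at scene (395,240) / side (362,157) and the tray at scene (214,212) / side (377,325). The jog only turns the tool about its approach axis, so the tipping has to come from the caddy pivoting in the pads. Next I'll measure the positions.

```bash
cat > h.py <<'E'
import cv2, numpy as np
from cell import observe, imaging
def ray(n,uv,z):
    c=imaging.get_calibration(n);T=np.array(c['camera_from_world']);R=T[:3,:3];t=T[:3,3]
    o=-R.T@t
    uv=np.atleast_2d(uv).astype(float)
    d=np.c_[uv,np.ones(len(uv))]@np.linalg.inv(np.array(c['K'])).T@R
    return o+d*((z-o[2])/d[:,2])[:,None]
def pix(n,P):
    c=imaging.get_calibration(n);T=np.array(c['camera_from_world'])
    p=np.atleast_2d(P)@T[:3,:3].T+T[:3,3]; q=p@np.array(c['K']).T
    return q[:,:2]/q[:,2:]
def blob(im,lo,hi,box=None):
    h=cv2.cvtColor(im,cv2.COLOR_RGB2HSV)
    m=cv2.inRange(h,lo,hi)
    if box: 
        k=np.zeros_like(m);k[box[1]:box[3],box[0]:box[2]]=255;m&=k
    cs,_=cv2.findContours(m,cv2.RETR_EXTERNAL,cv2.CHAIN_APPROX_NONE)
    return m,max(cs,key=cv2.contourArea)
E
cat > m1.py <<'E'
from h import *
a={n:cv2.imread(f'pics/{n}0.png')[:,:,::-1].copy() for n in['scene','side']}
def q(n,lo,hi,box,z):
    m,c=blob(a[n],lo,hi,box); c=cv2.convexHull(c)
    p=cv2.approxPolyDP(c,4,True)[:,0]
    W=ray(n,p,z); print(n,z,p.tolist(),np.round(W[:,:2],3).tolist())
    r=cv2.minAreaRect((ray(n,c[:,0],z)[:,:2]*1000).astype(np.float32)); print('  rect',np.round(r[0],0),np.round(r[1],0),round(r[2],1))
Y=((22,150,120),(34,255,255)); G=((50,120,50),(75,255,255)); R=((0,180,120),(6,255,255)); B=((105,150,100),(120,255,255)); T=((82,120,60),(96,255,255))
q('scene',*Y,(375,210,420,252),.06); q('side',*Y,(325,130,400,190),.06)
q('scene',*G,(140,160,290,260),.03); q('side',*G,(300,250,450,400),.03)
q('scene',*R,(290,190,350,230),.06); q('scene',*B,(460,200,520,245),.06)
q('scene',*T,(335,165,392,212),.06); q('scene',*T,(400,170,455,230),.06)
for n in a: cv2.imwrite(f'pics/{n}z.png',cv2.resize(a[n][130:260,290:520] if n=='scene' else a[n][90:240,250:450],None,fx=3.4,fy=3.4,interpolation=cv2.INTER_CUBIC)[:,:,::-1])
E
python3 m1.py
```

```text
scene 0.06 [[405, 218], [410, 243], [384, 244], [381, 218]] [[0.565, 0.193], [0.649, 0.204], [0.66, 0.156], [0.573, 0.144]]
  rect [615. 175.] [95. 53.] 7.6
side 0.06 [[386, 149], [341, 175], [336, 161], [342, 144], [377, 138]] [[0.661, 0.159], [0.543, 0.089], [0.541, 0.137], [0.566, 0.195], [0.651, 0.204]]
  rect [589. 161.] [151.  82.] 30.1
scene 0.03 [[273, 199], [273, 209], [225, 250], [156, 223], [153, 213], [207, 178]] [[0.495, -0.108], [0.535, -0.097], [0.694, -0.152], [0.631, -0.328], [0.597, -0.352], [0.428, -0.294]]
  rect [ 562. -224.] [225. 205.] 70.3
side 0.03 [[334, 262], [433, 276], [430, 397], [312, 374]] [[0.493, -0.111], [0.659, -0.17], [0.584, -0.365], [0.425, -0.307]]
  rect [ 540. -238.] [211. 180.] 70.2
scene 0.06 [[340, 205], [322, 226], [302, 220], [319, 199]] [[0.539, 0.054], [0.622, 0.029], [0.609, -0.015], [0.523, 0.005]]
  rect [573.  18.] [53. 93.] 73.4
scene 0.06 [[471, 212], [493, 209], [514, 232], [493, 237]] [[0.518, 0.33], [0.498, 0.378], [0.577, 0.408], [0.601, 0.364]]
  rect [550. 370.] [94. 53.] 21.1
scene 0.06 [[376, 172], [385, 183], [385, 202], [347, 208], [340, 196], [341, 176]] [[0.378, 0.12], [0.427, 0.144], [0.51, 0.149], [0.548, 0.07], [0.503, 0.049], [0.413, 0.039]]
  rect [462.  94.] [137. 120.] 24.6
scene 0.06 [[407, 182], [426, 178], [448, 198], [446, 220], [426, 224], [405, 203]] [[0.414, 0.194], [0.387, 0.239], [0.469, 0.285], [0.557, 0.276], [0.579, 0.236], [0.506, 0.192]]
  rect [483. 238.] [170. 103.] 31.1
```

```bash
sleep 3
```

```text
(no output)
```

View pics/scenez.png

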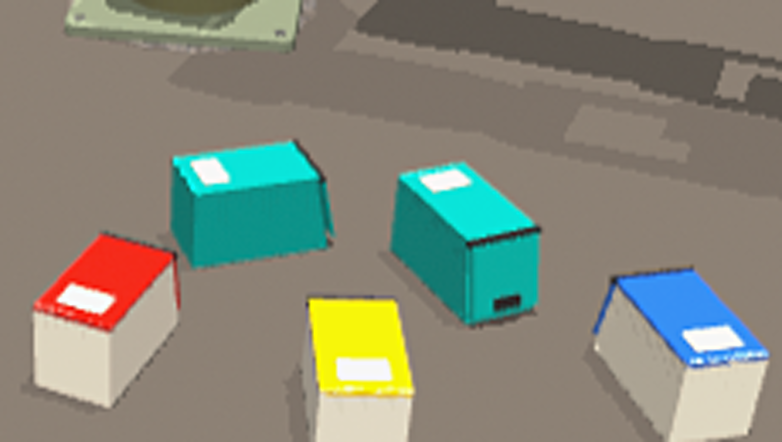

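View pics/sidez.png

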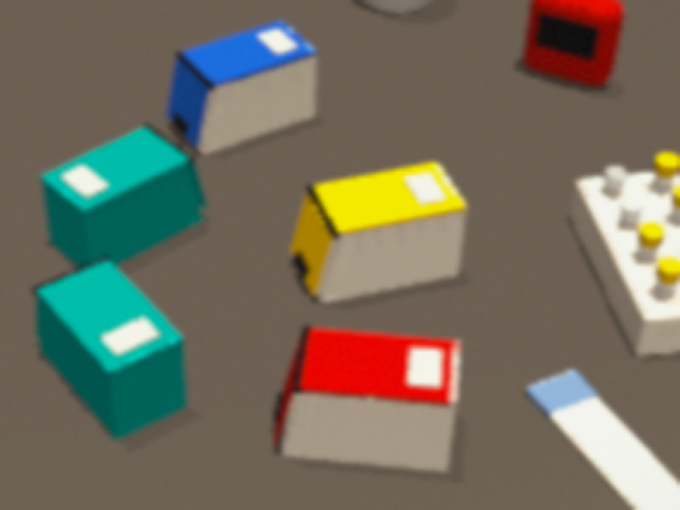

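The crops show all four caddy neighbours clear of the yellow one.

- **Yellow caddy:** roof corners give centre about (0.611, 0.174), yaw 7.6°. The measured roof is about 87–95 x 49–53 mm, which fits the given 90 x 52.
- **Tray:** centre about (0.545, -0.234), yaw -19.8°. The rim measures 0.198 x 0.176, against 200 x 180 given.

Plan:
1. Grip high and toward the rear.
2. Set the nose on the tray floor.
3. Loosen the grip and lift the rear, so the tilt is set by the lift height.

Moving over now.

Call:
jog_arm([
  [0.95, [38, 0, -15], 0],
  [0.95, [76, 0, -31], 0],
  [0.95, [114, 0, -46], 0],
  [0.95, [152, 0, -61], 0],
  [0.95, [190, 0, -77], 0],
], newtons=30)

```text
time: 0.57
eef_pos: [0.3182, 0.4271, 0.2058]
ee_rot: [[0.963, -0.0, 0.269], [-0.269, -0.0, 0.963], [-0.0, -1.0, -0.0]]
wrist_force: [-0.2, 0.9, 0.3]
gripper_width: 0.0864
```

Call:
jog_arm([
  [0.95, [38, 0, -15], 0],
  [0.95, [76, 0, -31], 0],
  [0.95, [114, 0, -46], 0],
  [0.95, [152, 0, -61], 0],
  [0.95, [190, 0, -77], 0],
])

```text
time: 0.98
eef_pos: [0.4806, 0.3015, 0.2058]
ee_rot: [[0.963, -0.0, 0.269], [-0.269, 0.0, 0.963], [-0.0, -1.0, 0.0]]
wrist_force: [0.0, 0.6, -0.2]
gripper_width: 0.0864
```

Call:
jog_arm([
  [0.95, [38, 0, -15], -0.08],
  [0.95, [76, 0, -31], -0.16],
  [0.95, [114, 0, -46], -0.24],
  [0.95, [152, 0, -61], -0.32],
  [0.95, [190, 0, -77], -0.405],
])

```text
time: 1.4
eef_pos: [0.6428, 0.1762, 0.2056]
ee_rot: [[0.991, -0.001, -0.136], [0.136, 0.0, 0.991], [-0.001, -1.0, 0.0]]
wrist_force: [0.6, 0.8, -0.1]
gripper_width: 0.0868
```

```bash
python3 - <<'E'
from h import *
s=observe()
print(s['time'],s['eef_pos'],np.round(s['ee_rot'],3).tolist(),s['qpos'])
p=s['eef_pos'];R=np.array(s['ee_rot'])
im=imaging.get_image('wrist'); cv2.imwrite('pics/w1.png',im[:,:,::-1])
c=np.array([.6105,.174,0]);a=np.deg2rad(7.6);t=c+.032*np.array([np.cos(a),np.sin(a),0])
d=t-p;d[2]=0; print('tool shift',R.T@d)
# predicted wrist pixels of roof corners
M=imaging.get_calibration('wrist')['mount'];K=imaging.get_calibration('wrist')['K']
ex=np.array([np.cos(a),np.sin(a),0]);ey=np.array([-np.sin(a),np.cos(a),0])
for sx,sy in[(-1,-1),(-1,1),(1,1),(1,-1)]:
    P=c+sx*.045*ex+sy*.026*ey+[0,0,.06]
    q=np.linalg.inv(M)@np.r_[R.T@(P-p),1]; u=K@q[:3]; print(u[:2]/u[2])
E
```

```text
1.4 [0.64284348 0.1762013  0.20558252] [[0.991, -0.001, -0.136], [0.136, 0.0, 0.991], [-0.001, -1.0, 0.0]] [ 2.50114379e-01  4.66823459e-01  1.33380136e+00  3.14887423e-04
  1.34149690e+00 -1.45676993e+00]
tool shift [-3.43426239e-04  7.05004044e-07  2.09683463e-03]
[297.97315497 108.70433623]
[349.6226511  108.89256876]
[347.30051509 195.43791809]
[299.207629   195.26992817]
```

View pics/w1.png

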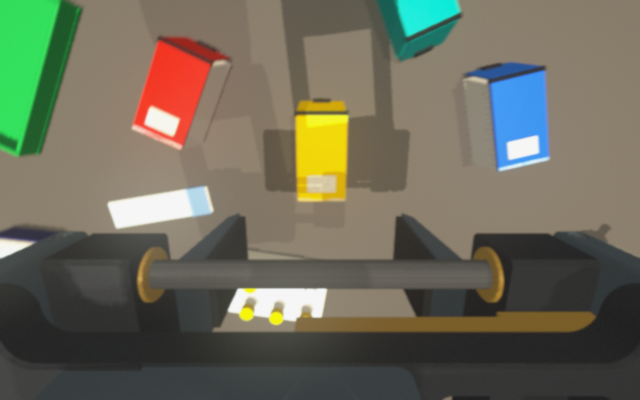

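The wrist picture has the roof from (296,112) to (348,200), within about 3 mm of the prediction, and the finger gaps are clear. Descending now.

Call:
jog_arm([
  [0.95, [2, 25, 1], 0],
  [0.95, [2, 55, 1], 0],
  [0.95, [2, 85, 1], 0],
  [0.95, [2, 115, 1], 0],
  [0.95, [2, 130, 1], 0],
])

```text
time: 1.87
eef_pos: [0.6408, 0.1784, 0.0714]
ee_rot: [[0.991, -0.007, -0.131], [0.131, -0.002, 0.991], [-0.007, -1.0, -0.001]]
wrist_force: [-1.1, 0.6, -0.5]
gripper_width: 0.0862
```

Call:
jog_arm([
  [0.95, [0, 5, 0], 0],
  [0.95, [0, 11, 0], 0],
  [0.95, [0, 11, 0], 0],
  [0.5, [0, 11, 0], 0],
  [0.4, [0, 11, 0], 0],
])

```text
time: 2.28
eef_pos: [0.6444, 0.1793, 0.0665]
ee_rot: [[0.991, 0.003, -0.132], [0.132, 0.001, 0.991], [0.003, -1.0, 0.0]]
wrist_force: [0.0, -0.2, 0.2]
gripper_width: 0.0763
```

Call:
jog_arm([
  [0.3, [0, 0, 0], 0],
  [0.3, [0, 0, 0], 0],
  [0.3, [0, 0, 0], 0],
  [0.3, [0, 0, 0], 0],
  [0.3, [0, 0, 0], 0],
])

```text
time: 2.7
eef_pos: [0.6435, 0.179, 0.0652]
ee_rot: [[0.991, 0.0, -0.132], [0.132, 0.0, 0.991], [0.0, -1.0, 0.0]]
wrist_force: [0.7, -0.8, 0.8]
gripper_width: 0.0427
```

```bash
python3 - <<'E'
from h import *
s=observe();print(s['eef_pos'])
im=imaging.get_image('side'); cv2.imwrite('pics/s2.png',cv2.resize(im[60:240,230:470],None,fx=3,fy=3)[:,:,::-1])
E
```

```text
[0.64352216 0.17899965 0.06515184]
```

View pics/s2.png

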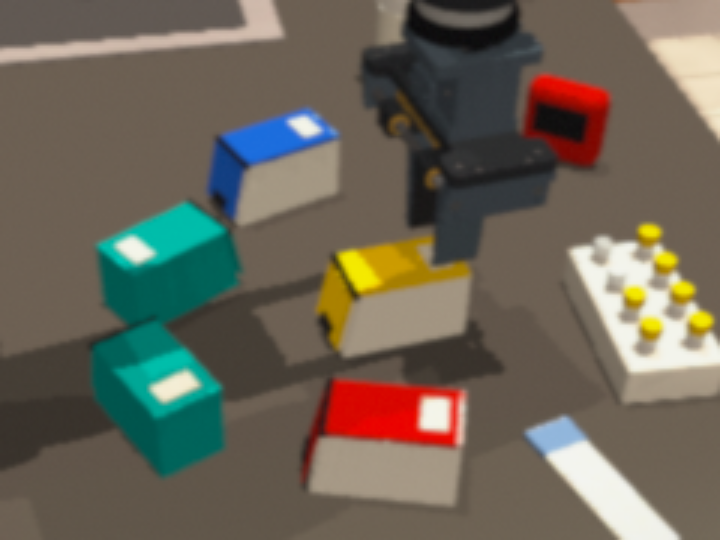

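```bash
python3 - <<'E'
from h import *
s=observe();print(s['gripper_width'],s['wrist_force'])
for z in (.03,.04,.05,.06,.065,.07): print(z,pix('side',[[.646+sx*.99,.153+sx*.13,z] for sx in(-.016,0,.016)]).round(0).tolist())
for v in ('wrist','scene'):
  im=imaging.get_image(v); cv2.imwrite(f'pics/{v}2.png',(im if v=='wrist' else cv2.resize(im[120:290,320:500],None,fx=3,fy=3))[:,:,::-1])
E
```

```text
0.038813407608868714 [-0.76442169 -0.31332628  0.49140241]
0.03 [[373.0, 163.0], [379.0, 162.0], [386.0, 160.0]]
0.04 [[373.0, 160.0], [380.0, 158.0], [386.0, 157.0]]
0.05 [[373.0, 156.0], [380.0, 155.0], [387.0, 154.0]]
0.06 [[374.0, 153.0], [380.0, 151.0], [387.0, 150.0]]
0.065 [[374.0, 151.0], [381.0, 150.0], [387.0, 148.0]]
0.07 [[374.0, 149.0], [381.0, 148.0], [387.0, 147.0]]
```

View pics/wrist2.png

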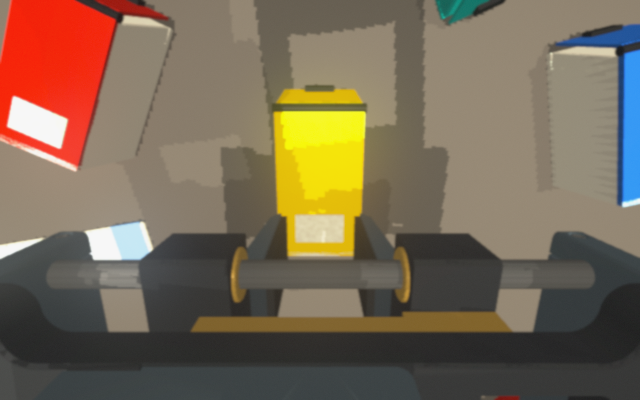

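View pics/scene2.png

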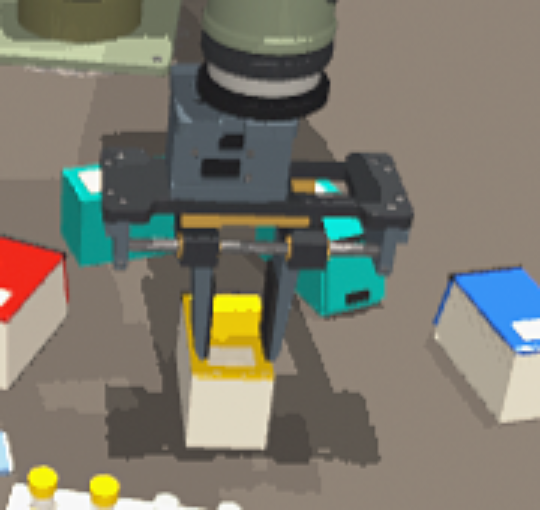

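The fingers closed to 39 mm above the roof, so the tips sit higher than the stated 17 mm ahead of the TCP. I'll check the real tip height from the pictures before moving.

```bash
python3 - <<'E'
from h import *
im=cv2.imread('pics/scene0.png')
cv2.imwrite('pics/tip0.png',cv2.resize(im[0:130,500:640],None,fx=5,fy=4,interpolation=cv2.INTER_CUBIC))
R=np.array([[.963,-.001,.269],[-.269,-.002,.963],[0,-1,-.002]]);p=np.array([.1548,.5532,.2051])
for dy in (-.02,0,.017,.03):
  print(dy,pix('scene',[p+R@[0,dy,s*.0455] for s in(-1,1)]).round(1).tolist())
s=observe();p=s['eef_pos'];R=np.array(s['ee_rot']);print(s['time'],p,s['gripper_width'],s['wrist_force'])
for n in('scene','side'):
  for dy in (-.02,-.01,0,.017): print(n,dy,pix(n,[p+R@[x,dy,k*.02] for k in(-1,1) for x in(-.01,.01)]).round(1).tolist())
im=imaging.get_image('side'); cv2.imwrite('pics/s3.png',cv2.resize(im[100:200,320:420],None,fx=6,fy=6,interpolation=cv2.INTER_CUBIC)[:,:,::-1])
E
```

```text
-0.02 [[540.8, 83.8], [580.2, 89.2]]
0 [[538.8, 91.5], [577.8, 97.0]]
0.017 [[537.2, 97.8], [575.8, 103.5]]
0.03 [[535.9, 102.6], [574.3, 108.4]]
2.85 [0.64343201 0.17897567 0.06492919] 0.030556105111916716 [ 0.43376803  0.52231233 -0.37600973]
scene -0.02 [[386.9, 226.2], [387.7, 232.4], [407.8, 226.7], [409.0, 232.9]]
scene -0.01 [[386.5, 230.4], [387.3, 236.6], [407.3, 231.0], [408.5, 237.2]]
scene 0 [[386.1, 234.6], [386.9, 240.9], [406.8, 235.1], [408.0, 241.4]]
scene 0.017 [[385.5, 241.6], [386.2, 247.9], [405.9, 242.1], [407.1, 248.4]]
side -0.02 [[376.4, 141.7], [384.8, 140.0], [369.8, 131.6], [378.0, 130.1]]
side -0.01 [[376.1, 145.3], [384.4, 143.7], [369.5, 135.2], [377.6, 133.7]]
side 0 [[375.7, 148.9], [384.0, 147.2], [369.2, 138.8], [377.3, 137.2]]
side 0.017 [[375.1, 154.8], [383.3, 153.2], [368.8, 144.6], [376.7, 143.1]]
```

View pics/tip0.png

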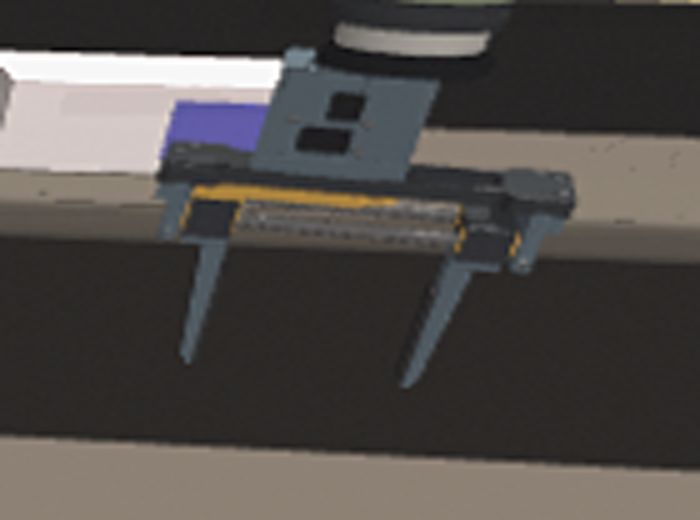

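View pics/s3.png

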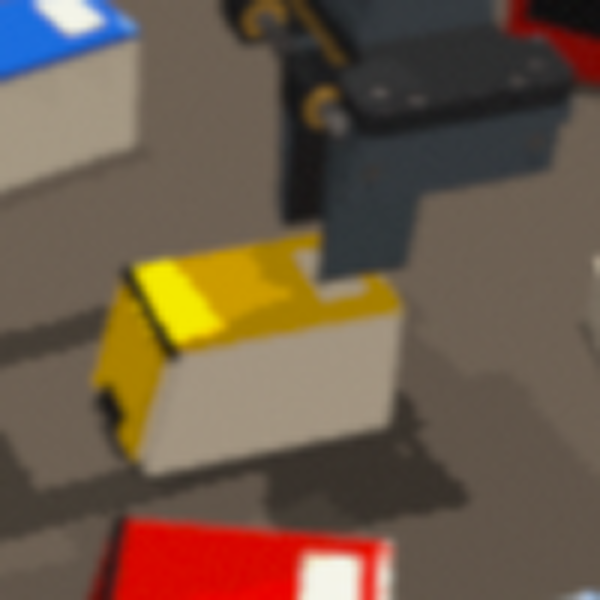

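The tips are really about 5 mm *behind* the TCP (tip z about 0.070), in both cameras and also at the start pose. That disagrees with the given 17 mm. I'll trust the pictures: open, go down 23 mm more, and close again.

Call:
jog_arm([
  [0.85, [0, 0, 0], 0],
  [0.85, [0, 0, 0], 0],
  [0.85, [0, 0, 0], 0],
  [0.85, [0, 0, 0], 0],
  [0.85, [0, 0, 0], 0],
])

```text
time: 3.32
eef_pos: [0.6435, 0.179, 0.0649]
ee_rot: [[0.991, 0.0, -0.132], [0.132, 0.0, 0.991], [0.0, -1.0, 0.0]]
wrist_force: [-0.4, -0.2, 0.3]
gripper_width: 0.0589
```

Call:
jog_arm([
  [0.85, [0, 0, 0], 0],
  [0.85, [0, 0, 0], 0],
  [0.85, [0, 0, 0], 0],
  [0.85, [0, 0, 0], 0],
  [0.85, [0, 0, 0], 0],
])

```text
time: 3.73
eef_pos: [0.6435, 0.179, 0.065]
ee_rot: [[0.991, 0.0, -0.132], [0.132, 0.0, 0.991], [0.0, -1.0, 0.0]]
wrist_force: [0.6, -0.2, -0.7]
gripper_width: 0.0777
```

Call:
jog_arm([
  [0.85, [0, 6, 0], 0],
  [0.85, [0, 12, 0], 0],
  [0.85, [0, 18, 0], 0],
  [0.85, [0, 23, 0], 0],
  [0.85, [0, 23, 0], 0],
])

```text
time: 4.15
eef_pos: [0.6423, 0.1787, 0.0401]
ee_rot: [[0.991, -0.003, -0.132], [0.132, -0.001, 0.991], [-0.003, -1.0, -0.0]]
wrist_force: [-0.3, -0.3, -1.0]
gripper_width: 0.0778
```

Call:
jog_arm([
  [0.4, [0, 0, 0], 0],
  [0.4, [0, 0, 0], 0],
  [0.4, [0, 0, 0], 0],
  [0.4, [0, 0, 0], 0],
  [0.4, [0, 0, 0], 0],
])

```text
time: 4.57
eef_pos: [0.6438, 0.179, 0.0424]
ee_rot: [[0.991, 0.001, -0.132], [0.132, 0.0, 0.991], [0.001, -1.0, 0.0]]
wrist_force: [0.8, -0.5, 0.7]
gripper_width: 0.0518
```

Call:
jog_arm([
  [0.4, [0, 0, 0], 0],
  [0.4, [0, 0, 0], 0],
  [0.4, [0, 0, 0], 0],
  [0.4, [0, 0, 0], 0],
  [0.4, [0, 0, 0], 0],
])

```text
time: 4.98
eef_pos: [0.6438, 0.179, 0.0423]
ee_rot: [[0.991, 0.001, -0.132], [0.132, 0.0, 0.991], [0.001, -1.0, 0.0]]
wrist_force: [0.7, -0.3, 2.6]
gripper_width: 0.0515
```

```bash
python3 - <<'E'
from h import *
s=observe();print(s['time'],s['eef_pos'],s['gripper_width'],s['wrist_force'])
im=imaging.get_image('side'); cv2.imwrite('pics/s4.png',cv2.resize(im[100:200,320:420],None,fx=6,fy=6,interpolation=cv2.INTER_CUBIC)[:,:,::-1])
E
```

```text
4.9833 [0.64375324 0.17900002 0.04232715] 0.05151013266428548 [ 0.65677    -0.27237316  2.59607618]
```

View pics/s4.png

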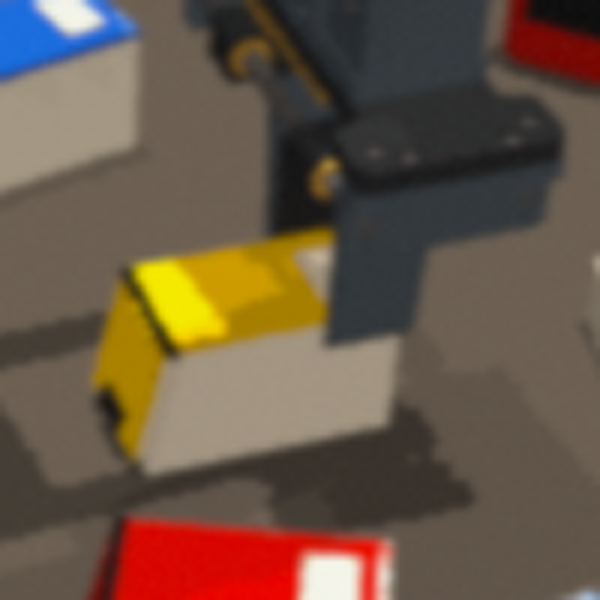

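Gripped, width 51.5 mm. I'll try a small lift to see whether it stays level.

Call:
jog_arm([
  [0.4, [0, 0, 0], 0],
  [0.4, [0, -3, 0], 0],
  [0.4, [0, -6, 0], 0],
  [0.4, [0, -10, 0], 0],
  [0.4, [0, -15, 0], 0],
], newtons=45)

```text
time: 5.45
eef_pos: [0.6429, 0.179, 0.0565]
ee_rot: [[0.991, -0.002, -0.132], [0.132, -0.0, 0.991], [-0.002, -1.0, -0.0]]
wrist_force: [0.1, 0.4, -2.4]
gripper_width: 0.0517
```

```bash
python3 - <<'E'
from h import *
s=observe();print(s['time'],s['eef_pos'],s['gripper_width'],s['wrist_force'],s['ft_torque'])
im=imaging.get_image('side'); cv2.imwrite('pics/s5.png',cv2.resize(im[100:200,320:420],None,fx=6,fy=6,interpolation=cv2.INTER_CUBIC)[:,:,::-1])
E
```

```text
5.45 [0.64285492 0.17895102 0.05654794] 0.05167815467460416 [ 0.07565477  0.36514311 -2.38272109] [ 0.00514432 -0.01952515 -0.0636148 ]
```

View pics/s5.png

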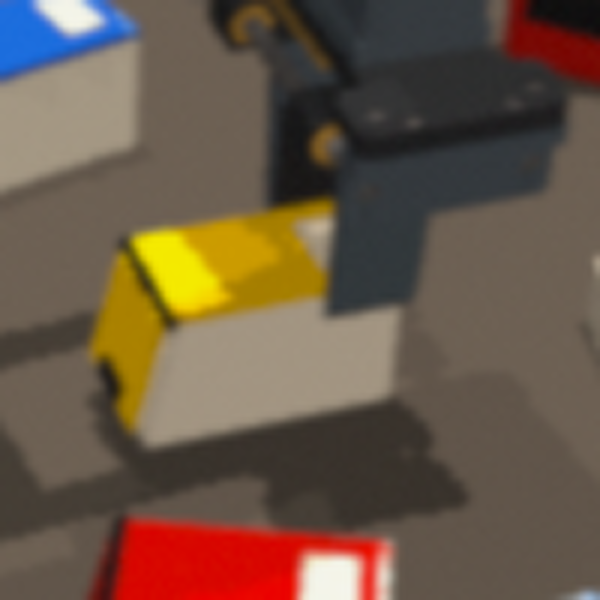

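It lifted level. Now up, and over to the tray.

Call:
jog_arm([
  [0.4, [0, -12, 0], 0],
  [0.4, [0, -30, 0], 0],
  [0.4, [0, -50, 0], 0],
  [0.4, [0, -70, 0], 0],
  [0.4, [0, -85, 0], 0],
])

```text
time: 5.92
eef_pos: [0.644, 0.1792, 0.1447]
ee_rot: [[0.991, 0.002, -0.132], [0.132, 0.001, 0.991], [0.003, -1.0, 0.0]]
wrist_force: [0.6, -0.1, -2.3]
gripper_width: 0.0518
```

Call:
jog_arm([
  [0.4, [-4, 0, -15], 0],
  [0.4, [-10, 0, -42], 0],
  [0.4, [-17, 0, -75], 0],
  [0.4, [-25, 0, -110], 0],
  [0.4, [-32, 0, -145], 0],
])

```text
time: 6.33
eef_pos: [0.6296, 0.029, 0.1416]
ee_rot: [[0.991, -0.001, -0.133], [0.133, -0.0, 0.991], [-0.001, -1.0, -0.0]]
wrist_force: [-0.2, -0.7, -2.0]
gripper_width: 0.0513
```

Call:
jog_arm([
  [0.4, [-7, 0, -33], 0],
  [0.4, [-14, 0, -65], 0],
  [0.4, [-20, 0, -95], 0],
  [0.4, [-26, 0, -122], 0],
  [0.4, [-32, 0, -145], 0],
])

```text
time: 6.75
eef_pos: [0.617, -0.1198, 0.1416]
ee_rot: [[0.991, -0.001, -0.131], [0.131, -0.0, 0.991], [-0.001, -1.0, -0.0]]
wrist_force: [-0.7, 0.3, -2.2]
gripper_width: 0.0521
```

Call:
jog_arm([
  [0.4, [-7, 0, -28], 0.08],
  [0.4, [-14, 0, -60], 0.18],
  [0.4, [-20, 0, -90], 0.28],
  [0.4, [-26, 0, -115], 0.38],
  [0.4, [-31, 0, -135], 0.478],
])

```text
time: 7.17
eef_pos: [0.6037, -0.2577, 0.1415]
ee_rot: [[0.939, -0.001, 0.345], [-0.345, -0.0, 0.939], [-0.001, -1.0, -0.001]]
wrist_force: [-0.4, 0.1, -2.3]
gripper_width: 0.0515
```

Call:
jog_arm([
  [0.4, [0, 0, 0], 0],
  [0.4, [0, 0, 0], 0],
  [0.4, [0, 0, 0], 0],
  [0.4, [0, 0, 0], 0],
  [0.4, [0, 0, 0], 0],
])

```text
time: 7.58
eef_pos: [0.6053, -0.2538, 0.1419]
ee_rot: [[0.941, -0.0, 0.337], [-0.337, 0.0, 0.941], [-0.0, -1.0, 0.0]]
wrist_force: [-0.6, -0.1, -2.4]
gripper_width: 0.0517
```

```bash
python3 - <<'E'
from h import *
s=observe();print(s['time'],s['eef_pos'],s['gripper_width'],s['wrist_force'],s['ft_torque'],s['qpos'])
for v,b in(('side',(240,200,480,400)),('scene',(120,100,330,275))):
  im=imaging.get_image(v); cv2.imwrite(f'pics/{v}6.png',cv2.resize(im[b[1]:b[3],b[0]:b[2]],None,fx=3,fy=3,interpolation=cv2.INTER_CUBIC)[:,:,::-1])
E
```

```text
7.5833 [ 0.6053017  -0.25380637  0.14189412] 0.051720607247009914 [-0.59798417 -0.06855253 -2.4454221 ] [ 0.03703981 -0.04223573 -0.0244423 ] [-4.14696861e-01  4.89125730e-01  1.45922595e+00  2.82487035e-04
  1.19365639e+00 -1.64153612e+00]
```

View pics/side6.png

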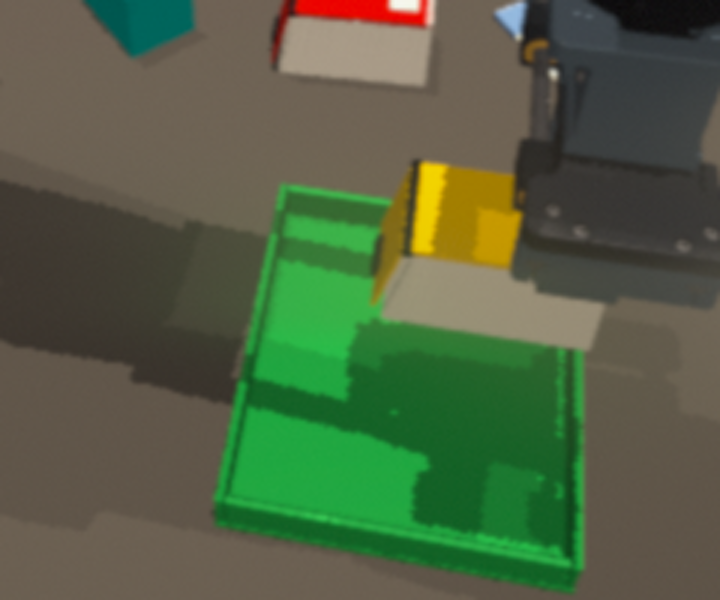

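View pics/scene6.png

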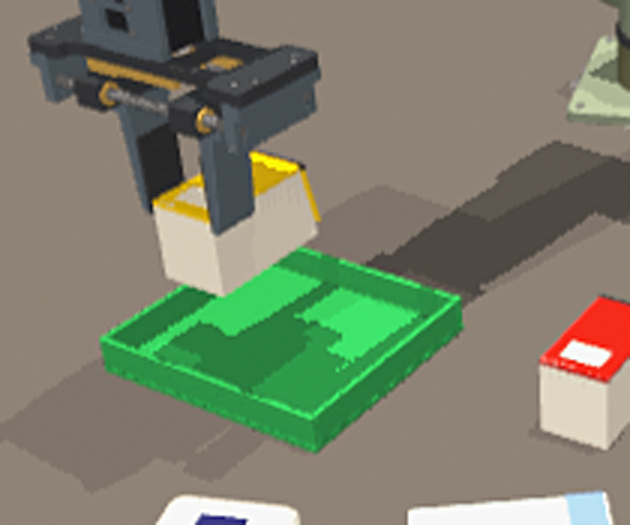

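Level, aligned, and inside the tray outline. I'll lower it to about 8 mm above the tray floor, then loosen the grip.

Call:
jog_arm([
  [0.4, [0, 15, 0], 0],
  [0.4, [0, 38, 0], 0],
  [0.4, [0, 60, 0], 0],
  [0.4, [0, 78, 0], 0],
  [0.4, [0, 86, 0], 0],
])

```text
time: 8.1
eef_pos: [0.6039, -0.2535, 0.0532]
ee_rot: [[0.941, -0.004, 0.338], [-0.338, 0.002, 0.941], [-0.005, -1.0, 0.0]]
wrist_force: [-0.2, 0.6, -2.5]
gripper_width: 0.0513
```

Call:
jog_arm([
  [0.4, [0, 0, 0], 0],
  [0.4, [0, 0, 0], 0],
  [0.4, [0, 0, 0], 0],
  [0.4, [0, 0, 0], 0],
  [0.4, [0, 0, 0], 0],
], newtons=10)

```text
time: 8.52
eef_pos: [0.606, -0.2551, 0.0573]
ee_rot: [[0.941, 0.002, 0.339], [-0.339, -0.001, 0.941], [0.002, -1.0, -0.0]]
wrist_force: [-0.2, -0.3, -2.6]
gripper_width: 0.0518
```

Call:
jog_arm([
  [0.4, [0, 0, 0], 0],
  [0.4, [0, 0, 0], 0],
  [0.4, [0, 0, 0], 0],
  [0.4, [0, 0, 0], 0],
  [0.4, [0, 0, 0], 0],
], newtons=5)

```text
time: 8.93
eef_pos: [0.6052, -0.2548, 0.0559]
ee_rot: [[0.941, -0.0, 0.339], [-0.339, 0.0, 0.941], [-0.0, -1.0, 0.0]]
wrist_force: [-0.8, 0.7, -2.5]
gripper_width: 0.0516
```

```bash
cat > look.py <<'E'
import sys
from h import *
n=sys.argv[1]
s=observe();print(s['time'],s['eef_pos'],s['gripper_width'],s['wrist_force'],s['ft_torque'])
b=(280,220,440,400) if len(sys.argv)<3 else eval(sys.argv[2])
im=imaging.get_image('side'); cv2.imwrite(f'pics/s{n}.png',cv2.resize(im[b[1]:b[3],b[0]:b[2]],None,fx=3.2,fy=3.2,interpolation=cv2.INTER_CUBIC)[:,:,::-1])
E
python3 look.py 7
```

```text
8.9333 [ 0.60522092 -0.25480978  0.05588948] 0.05161838833032136 [-0.81035674  0.68159435 -2.5223865 ] [ 0.01252434  0.069554   -0.01265467]
```

View pics/s7.png

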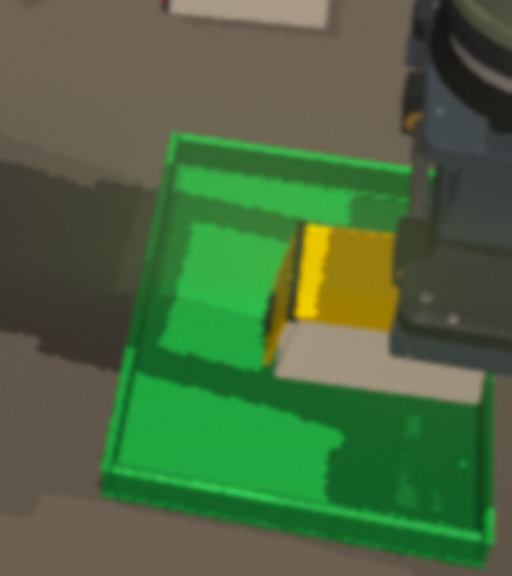

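At 5 N it is still about level. Down to 3 N.

Call:
jog_arm([
  [0.4, [0, 0, 0], 0],
  [0.4, [0, 0, 0], 0],
  [0.4, [0, 0, 0], 0],
  [0.4, [0, 0, 0], 0],
  [0.4, [0, 0, 0], 0],
], newtons=3)

```text
time: 9.4
eef_pos: [0.6051, -0.2547, 0.0559]
ee_rot: [[0.941, -0.001, 0.339], [-0.339, 0.0, 0.941], [-0.001, -1.0, 0.0]]
wrist_force: [-2.0, 0.1, -2.4]
gripper_width: 0.0518
```

```bash
python3 look.py 8
```

```text
9.4 [ 0.60506968 -0.25474883  0.05585697] 0.051833923227675695 [-1.96809569  0.13372169 -2.41895838] [ 0.10770839  0.24794105 -0.00260645]
```

View pics/s8.png

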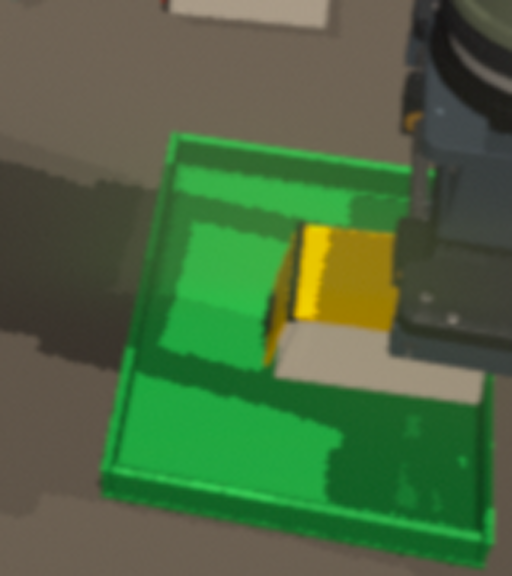

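There is a sideways reaction of about 2 N: the rear bottom edge swings back as the caddy pivots and is touching the tray's far wall. I'll firm the grip, shift 30 mm toward the robot, and loosen again.

Call:
jog_arm([
  [0.4, [0, 0, 0], 0],
  [0.4, [0, 0, 0], 0],
  [0.4, [-5, 0, 0], 0],
  [0.4, [-18, 0, 0], 0],
  [0.4, [-30, 0, 0], 0],
], newtons=25)

```text
time: 9.87
eef_pos: [0.5772, -0.2447, 0.0559]
ee_rot: [[0.941, 0.001, 0.339], [-0.339, -0.0, 0.941], [0.001, -1.0, 0.0]]
wrist_force: [-0.4, -0.0, -2.6]
gripper_width: 0.0514
```

Call:
jog_arm([
  [0.4, [0, 0, 0], 0],
  [0.4, [0, 0, 0], 0],
  [0.4, [0, 0, 0], 0],
  [0.4, [0, 0, 0], 0],
  [0.4, [0, 0, 0], 0],
], newtons=3)

```text
time: 10.28
eef_pos: [0.5782, -0.2451, 0.0562]
ee_rot: [[0.941, 0.002, 0.339], [-0.339, -0.001, 0.941], [0.002, -1.0, 0.0]]
wrist_force: [0.1, -0.1, -1.1]
gripper_width: 0.0519
```

```bash
python3 look.py 9; python3 - <<'E'
from cell import observe
import numpy as np
R=np.array(observe()['ee_rot']);print(R.T@observe()['wrist_force'])
E
```

```text
10.2833 [ 0.5781698  -0.24508336  0.05622562] 0.051888174751883495 [ 0.14997474 -0.09127817 -1.1368972 ] [-0.00302428 -0.05443924 -0.01245092]
[ 0.24649459  0.25931055 -0.71275777]
```

View pics/s9.png

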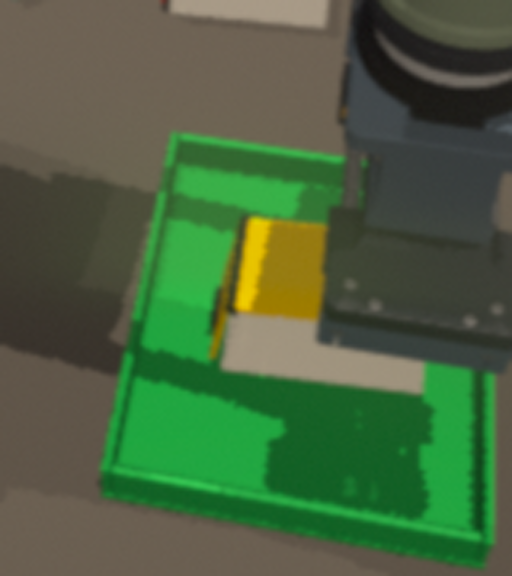

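The wrist load fell to 1.1 N, so the nose now rests on the tray floor and the pivot works. I'll lift the rear slowly.

Call:
jog_arm([
  [0.4, [0, -2, 0], 0],
  [0.4, [0, -5, 0], 0],
  [0.4, [0, -8, 0], 0],
  [0.4, [0, -11, 0], 0],
  [0.4, [0, -13, 0], 0],
])

```text
time: 10.75
eef_pos: [0.5772, -0.2447, 0.0695]
ee_rot: [[0.941, 0.0, 0.339], [-0.339, -0.0, 0.941], [0.0, -1.0, 0.0]]
wrist_force: [-0.2, -0.0, -1.4]
gripper_width: 0.0517
```

Call:
jog_arm([
  [0.4, [0, -2, 0], 0],
  [0.4, [0, -5, 0], 0],
  [0.4, [0, -8, 0], 0],
  [0.4, [0, -11, 0], 0],
  [0.4, [0, -13, 0], 0],
])

```text
time: 11.17
eef_pos: [0.5773, -0.2447, 0.0824]
ee_rot: [[0.941, 0.001, 0.339], [-0.339, -0.0, 0.941], [0.001, -1.0, 0.0]]
wrist_force: [-0.5, -0.6, -1.8]
gripper_width: 0.0519
```

```bash
python3 look.py 10
```

```text
11.1667 [ 0.57726007 -0.24472278  0.08243116] 0.051904170782390964 [-0.54592773 -0.59123906 -1.84498919] [ 0.00379532 -0.00717999  0.01489728]
```

View pics/s10.png

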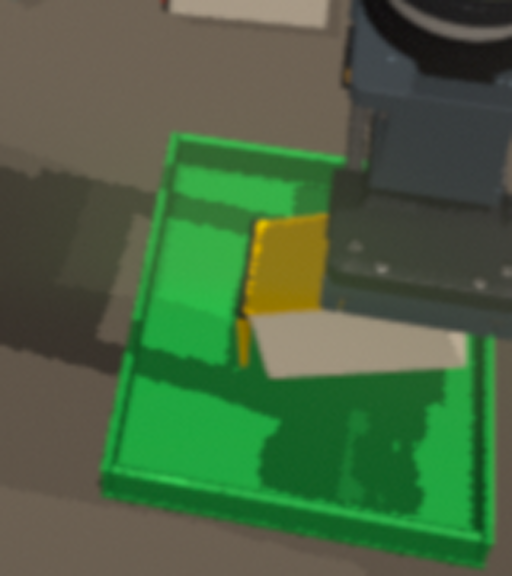

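It is tilting nose-down under control, with the flap swinging open at (243,340). Continuing.

Call:
jog_arm([
  [0.4, [0, -2, 0], 0],
  [0.4, [0, -4, 0], 0],
  [0.4, [0, -6, 0], 0],
  [0.4, [0, -8, 0], 0],
  [0.4, [0, -8, 0], 0],
])

```text
time: 11.63
eef_pos: [0.5774, -0.2448, 0.0905]
ee_rot: [[0.941, 0.001, 0.339], [-0.339, -0.0, 0.941], [0.001, -1.0, 0.0]]
wrist_force: [0.4, -0.7, -0.6]
gripper_width: 0.0518
```

```bash
python3 look.py 11
```

```text
11.6333 [ 0.57742894 -0.24481742  0.09047778] 0.05184177227087315 [ 0.36362616 -0.66676221 -0.55647443] [0.01256608 0.02000492 0.00796256]
```

View pics/s11.png

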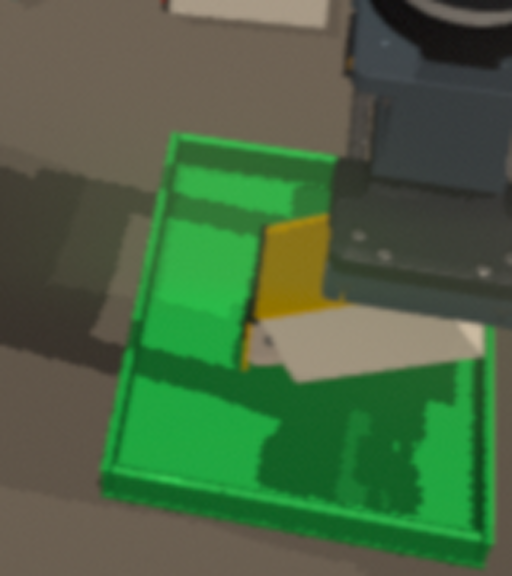

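The tilt is now about 37°, and a cassette shows between flap and mouth at (265,343). A little more.

Call:
jog_arm([
  [0.4, [0, -2, 0], 0],
  [0.4, [0, -4, 0], 0],
  [0.4, [0, -5, 0], 0],
  [0.4, [0, -5, 0], 0],
  [0.4, [0, -5, 0], 0],
])

```text
time: 12.1
eef_pos: [0.5772, -0.2447, 0.0951]
ee_rot: [[0.941, 0.0, 0.339], [-0.339, -0.0, 0.941], [0.0, -1.0, 0.0]]
wrist_force: [0.3, 0.5, -1.4]
gripper_width: 0.0523
```

```bash
python3 look.py 12
```

```text
12.1 [ 0.57723361 -0.24468399  0.09506046] 0.052286521916082115 [ 0.34743811  0.52110901 -1.3735459 ] [-0.01269481 -0.02782063 -0.01686625]
```

View pics/s12.png

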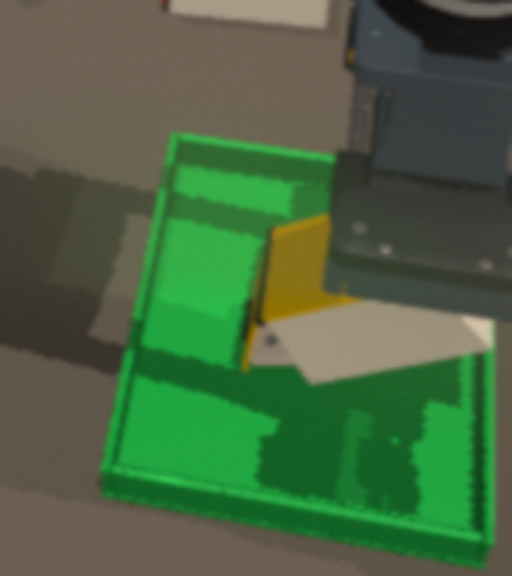

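The tilt is about 42°, with the cassettes leaning on the flap, which stands on the tray floor. I'll firm up and lift so the flap can swing free.

Call:
jog_arm([
  [0.4, [0, 0, 0], 0],
  [0.4, [0, 0, 0], 0],
  [0.4, [0, -4, 0], 0],
  [0.4, [0, -10, 0], 0],
  [0.4, [0, -15, 0], 0],
], newtons=25)

```text
time: 12.57
eef_pos: [0.5771, -0.2447, 0.1105]
ee_rot: [[0.941, 0.0, 0.339], [-0.339, 0.0, 0.941], [0.0, -1.0, 0.0]]
wrist_force: [0.3, 0.2, -1.3]
gripper_width: 0.0515
```

Call:
jog_arm([
  [0.4, [0, -3, 0], 0],
  [0.4, [0, -7, 0], 0],
  [0.4, [0, -11, 0], 0],
  [0.4, [0, -15, 0], 0],
  [0.4, [0, -18, 0], 0],
])

```text
time: 12.98
eef_pos: [0.5772, -0.2447, 0.1285]
ee_rot: [[0.941, 0.001, 0.339], [-0.339, -0.0, 0.941], [0.001, -1.0, 0.0]]
wrist_force: [-0.8, -0.8, -2.2]
gripper_width: 0.0514
```

```bash
python3 look.py 13
```

```text
12.9833 [ 0.57722782 -0.24471921  0.12852561] 0.05140322116313362 [-0.78478526 -0.77517448 -2.21285053] [-0.01269948 -0.09177379 -0.01656592]
```

View pics/s13.png

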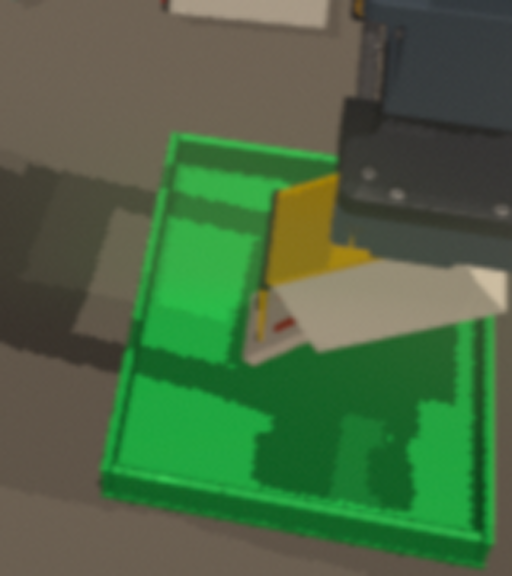

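A cassette is out, its lower end on the tray at (250,355) and its upper end still in the mouth. Lifting further.

Call:
jog_arm([
  [0.4, [2, -5, 0], 0],
  [0.4, [4, -10, 0], 0],
  [0.4, [6, -15, 0], 0],
  [0.4, [8, -20, 0], 0],
  [0.4, [10, -25, 0], 0],
])

```text
time: 13.45
eef_pos: [0.5868, -0.2482, 0.1535]
ee_rot: [[0.941, 0.0, 0.339], [-0.339, -0.0, 0.941], [0.0, -1.0, 0.0]]
wrist_force: [0.7, -0.3, -2.2]
gripper_width: 0.0516
```

Call:
jog_arm([
  [0.4, [0, 0, 0], 0],
  [0.4, [0, 0, 0], 0],
  [0.4, [0, 0, 0], 0],
  [0.4, [0, 0, 0], 0],
  [0.4, [0, 0, 0], 0],
])

```text
time: 13.87
eef_pos: [0.5862, -0.2479, 0.1525]
ee_rot: [[0.941, -0.001, 0.339], [-0.339, 0.0, 0.941], [-0.001, -1.0, 0.0]]
wrist_force: [1.3, 0.4, -2.6]
gripper_width: 0.0516
```

```bash
python3 look.py 14
```

```text
13.8667 [ 0.5861817  -0.24794385  0.15253848] 0.05160251339351032 [ 1.33699527  0.41591618 -2.61929905] [-0.00477236 -0.03828899  0.01383905]
```

View pics/s14.png

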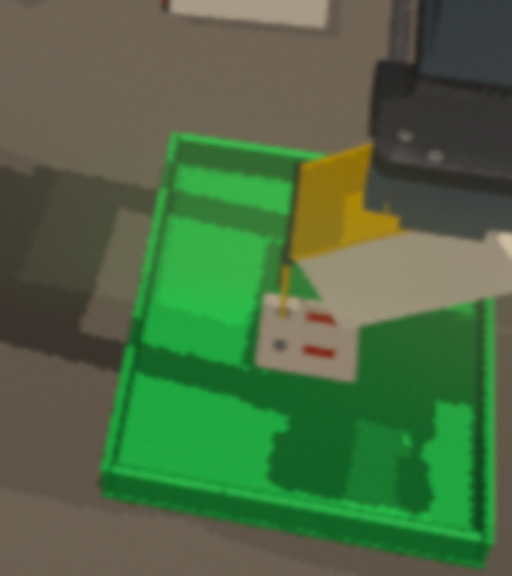

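Both cassettes lie side by side, flat in the tray, at about (305,338) in the crop. Now I'll raise the caddy and take it back to its old spot.

Call:
jog_arm([
  [0.4, [0, -5, 0], 0],
  [0.4, [0, -15, 0], 0],
  [0.4, [0, -27, 0], 0],
  [0.4, [0, -40, 0], 0],
  [0.4, [0, -48, 0], 0],
], newtons=45)

```text
time: 14.33
eef_pos: [0.5873, -0.2484, 0.2034]
ee_rot: [[0.941, 0.003, 0.339], [-0.339, -0.001, 0.941], [0.003, -1.0, -0.0]]
wrist_force: [0.8, 0.6, -2.5]
gripper_width: 0.0511
```

Call:
jog_arm([
  [0.4, [-3, 0, 15], 0],
  [0.4, [-9, 0, 42], 0],
  [0.4, [-16, 0, 75], 0],
  [0.4, [-23, 0, 108], 0],
  [0.4, [-30, 0, 140], 0],
])

```text
time: 14.75
eef_pos: [0.6054, -0.1037, 0.2007]
ee_rot: [[0.941, -0.0, 0.339], [-0.339, 0.001, 0.941], [-0.001, -1.0, 0.001]]
wrist_force: [-0.1, -0.2, -2.1]
gripper_width: 0.0511
```

Call:
jog_arm([
  [0.4, [-7, 0, 33], 0],
  [0.4, [-13, 0, 63], 0],
  [0.4, [-19, 0, 92], 0],
  [0.4, [-25, 0, 118], 0],
  [0.4, [-30, 0, 140], 0],
])

```text
time: 15.17
eef_pos: [0.6244, 0.039, 0.2007]
ee_rot: [[0.941, -0.001, 0.338], [-0.338, 0.001, 0.941], [-0.001, -1.0, 0.001]]
wrist_force: [1.1, 0.3, -3.2]
gripper_width: 0.0514
```

Call:
jog_arm([
  [0.4, [-6, 0, 28], -0.08],
  [0.4, [-13, 0, 60], -0.18],
  [0.4, [-19, 0, 90], -0.28],
  [0.4, [-25, 0, 118], -0.38],
  [0.4, [-30, 0, 141], -0.478],
])

```text
time: 15.58
eef_pos: [0.6437, 0.1819, 0.2006]
ee_rot: [[0.99, -0.001, -0.138], [0.138, 0.001, 0.99], [-0.001, -1.0, 0.001]]
wrist_force: [0.5, -0.7, -2.8]
gripper_width: 0.0513
```

```bash
python3 look.py 15 "(300,60,460,240)"; python3 - <<'E'
from h import *
im=imaging.get_image('scene'); b=(130,100,500,300); cv2.imwrite('pics/sc15.png',cv2.resize(im[b[1]:b[3],b[0]:b[2]],None,fx=2,fy=2)[:,:,::-1])
E
```

```text
15.5833 [0.64372262 0.18186614 0.20057177] 0.051255517615297785 [ 0.49547142 -0.69827565 -2.80572055] [ 0.03531701 -0.0335568   0.01777094]
```

View pics/s15.png

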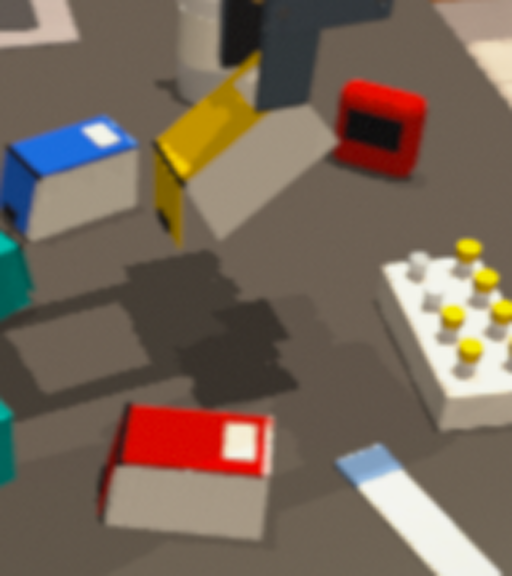

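View pics/sc15.png

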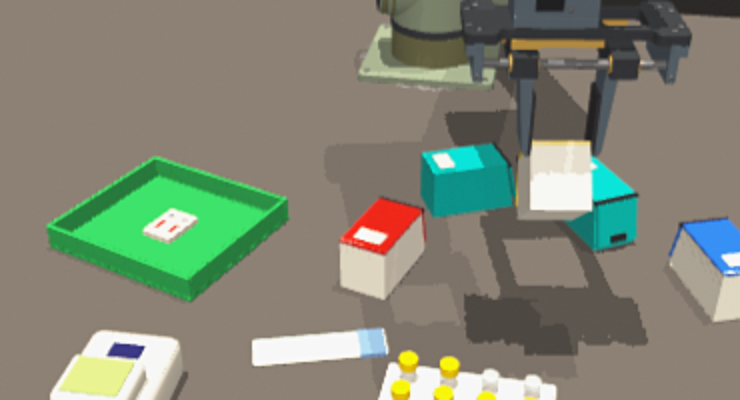

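The caddy holds about 43° nose-down, empty, with its flap hanging at (170,210). The scene view shows both cassettes flat in the tray at crop (168,225). Checking room for righting it: pivoting on the nose edge needs the grip to travel back about 57 mm.

```bash
python3 - <<'E'
from h import *
print('rack top-left near corner', ray('side',[[419,143],[438,190]],.03)[:,:2].round(3).tolist())
print('turq base', ray('scene',[[426,224],[446,220]],0)[:,:2].round(3).tolist())
E
```

```text
rack top-left near corner [[0.759, 0.206], [0.745, 0.04]]
turq base [[0.491, 0.244], [0.467, 0.289]]
```

There is room: the rack starts at x 0.745 and the turquoise caddy ends by 0.49. Lowering.

Call:
jog_arm([
  [0.4, [-4, 18, 0], 0],
  [0.4, [-10, 42, 0], 0],
  [0.4, [-16, 68, 0], 0],
  [0.4, [-20, 90, 0], 0],
  [0.4, [-20, 103, 0], 0],
])

```text
time: 16.1
eef_pos: [0.6214, 0.1753, 0.095]
ee_rot: [[0.991, -0.006, -0.131], [0.131, -0.001, 0.991], [-0.006, -1.0, -0.001]]
wrist_force: [0.1, -0.9, -1.6]
gripper_width: 0.0513
```

Call:
jog_arm([
  [0.4, [0, 0, 0], 0],
  [0.4, [0, 3, 0], 0],
  [0.4, [0, 6, 0], 0],
  [0.4, [0, 9, 0], 0],
  [0.4, [0, 12, 0], 0],
], newtons=15)

```text
time: 16.52
eef_pos: [0.6258, 0.1762, 0.0872]
ee_rot: [[0.991, 0.003, -0.132], [0.132, 0.001, 0.991], [0.003, -1.0, 0.0]]
wrist_force: [4.1, 0.3, 8.4]
gripper_width: 0.0521
```

```bash
python3 look.py 16 "(300,80,460,240)"
```

```text
16.5167 [0.62582496 0.17619101 0.08724754] 0.05210909776016966 [4.14074986 0.27088486 8.44165102] [ 0.14427918 -0.68600835  0.01783235]
```

View pics/s16.png

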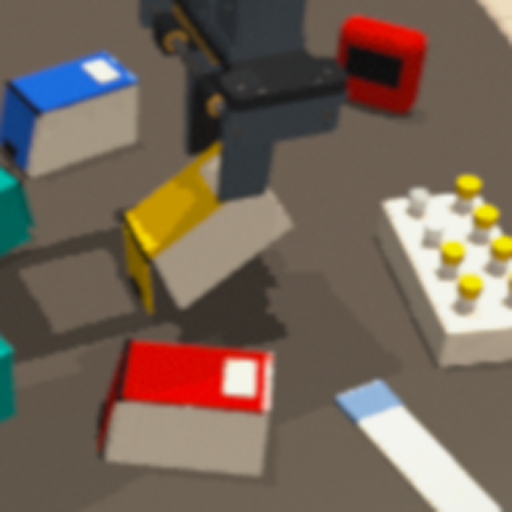

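The flap stands on the bench and pushes the nose up, which is the right way. I'll loosen, and lower with a backward drift.

Call:
jog_arm([
  [0.4, [0, 0, 0], 0],
  [0.4, [0, 0, 0], 0],
  [0.4, [3, 2, 0], 0],
  [0.4, [6, 4, 0], 0],
  [0.4, [10, 6, 0], 0],
], newtons=4)

```text
time: 16.98
eef_pos: [0.6357, 0.1774, 0.0805]
ee_rot: [[0.991, 0.002, -0.132], [0.132, 0.001, 0.991], [0.002, -1.0, 0.0]]
wrist_force: [2.2, 0.6, 3.1]
gripper_width: 0.0518
```

Call:
jog_arm([
  [0.4, [3, 2, 0], 0],
  [0.4, [6, 4, 0], 0],
  [0.4, [9, 6, 0], 0],
  [0.4, [12, 8, 0], 0],
  [0.4, [14, 9, 0], 0],
])

```text
time: 17.4
eef_pos: [0.6481, 0.179, 0.0699]
ee_rot: [[0.991, -0.002, -0.132], [0.132, -0.0, 0.991], [-0.002, -1.0, 0.0]]
wrist_force: [0.7, 0.7, 0.6]
gripper_width: 0.0522
```

```bash
python3 look.py 17 "(300,80,460,240)"
```

```text
17.4 [0.64809358 0.17898978 0.06992414] 0.05215745482608766 [0.68744863 0.69538764 0.56719787] [ 0.1234436 -0.1727361  0.0144116]
```

View pics/s17.png

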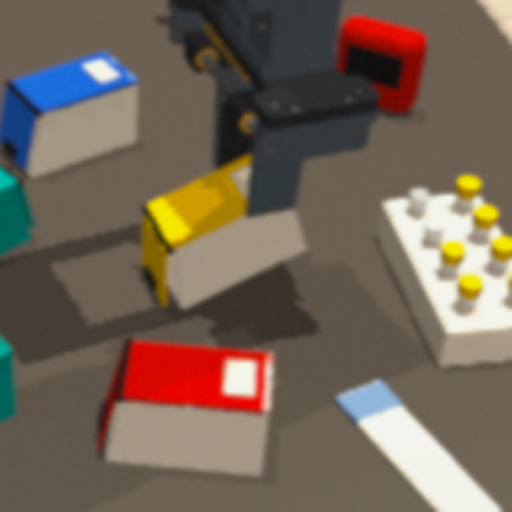

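It is righting nicely, now about 20°. Continuing.

Call:
jog_arm([
  [0.4, [2, 2, 0], 0],
  [0.4, [4, 5, 0], 0],
  [0.4, [6, 8, 0], 0],
  [0.4, [8, 11, 0], 0],
  [0.4, [9, 13, 0], 0],
])

```text
time: 17.87
eef_pos: [0.6573, 0.1801, 0.0572]
ee_rot: [[0.991, -0.001, -0.132], [0.132, -0.0, 0.991], [-0.001, -1.0, -0.0]]
wrist_force: [0.8, 0.4, 0.5]
gripper_width: 0.0519
```

Call:
jog_arm([
  [0.4, [1, 2, 0], 0],
  [0.4, [2, 5, 0], 0],
  [0.4, [3, 8, 0], 0],
  [0.4, [3, 10, 0], 0],
  [0.4, [3, 11, 0], 0],
])

```text
time: 18.28
eef_pos: [0.66, 0.1805, 0.0463]
ee_rot: [[0.991, -0.001, -0.132], [0.132, -0.0, 0.991], [-0.001, -1.0, -0.0]]
wrist_force: [0.5, 0.3, -0.4]
gripper_width: 0.0517
```

```bash
python3 look.py 18 "(300,80,460,240)"
```

```text
18.2833 [0.65995707 0.18051678 0.04630985] 0.051718866921394116 [ 0.47105036  0.26767145 -0.40913403] [ 0.0344139  -0.15041668  0.04423668]
```

View pics/s18.png

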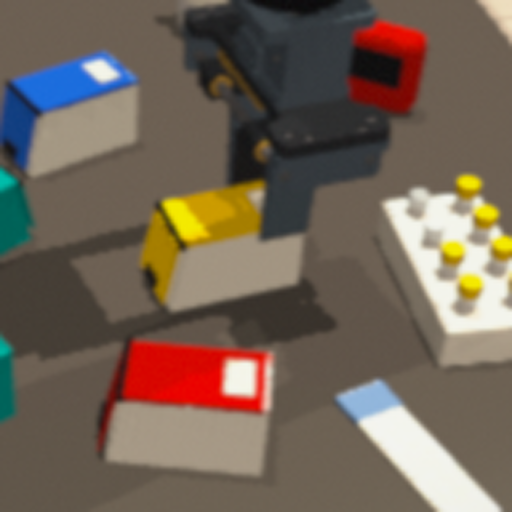

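Nearly level, about 3° left. The last few mm, then release.

Call:
jog_arm([
  [0.4, [0, 2, 0], 0],
  [0.4, [0, 4, 0], 0],
  [0.4, [0, 5, 0], 0],
  [0.4, [0, 5, 0], 0],
  [0.4, [0, 5, 0], 0],
])

```text
time: 18.75
eef_pos: [0.6606, 0.1807, 0.0425]
ee_rot: [[0.991, 0.001, -0.132], [0.132, 0.0, 0.991], [0.001, -1.0, 0.0]]
wrist_force: [0.6, -0.4, 5.0]
gripper_width: 0.0518
```

Call:
jog_arm([
  [0.85, [0, 0, 0], 0],
  [0.85, [0, 0, 0], 0],
  [0.85, [0, 0, 0], 0],
  [0.85, [0, 0, 0], 0],
  [0.85, [0, 0, 0], 0],
])

```text
time: 19.17
eef_pos: [0.6601, 0.1806, 0.0416]
ee_rot: [[0.991, -0.001, -0.132], [0.132, -0.0, 0.991], [-0.001, -1.0, 0.0]]
wrist_force: [-0.2, -0.4, -0.8]
gripper_width: 0.0773
```

Call:
jog_arm([
  [0.85, [0, 0, 0], 0],
  [0.85, [0, -10, 0], 0],
  [0.85, [0, -30, 0], 0],
  [0.85, [0, -55, 0], 0],
  [0.85, [0, -80, 0], 0],
])

```text
time: 19.58
eef_pos: [0.6601, 0.1806, 0.1231]
ee_rot: [[0.991, -0.001, -0.132], [0.132, -0.0, 0.991], [-0.001, -1.0, -0.0]]
wrist_force: [0.3, 0.2, -0.5]
gripper_width: 0.0775
```

Call:
jog_arm([
  [0.85, [0, -20, 0], 0],
  [0.85, [0, -45, 0], 0],
  [0.85, [0, -70, 0], 0],
  [0.85, [0, -90, 0], 0],
  [0.85, [0, -100, 0], 0],
])

```text
time: 20.0
eef_pos: [0.6615, 0.1809, 0.2263]
ee_rot: [[0.991, 0.006, -0.132], [0.132, 0.002, 0.991], [0.006, -1.0, 0.001]]
wrist_force: [-0.2, 0.4, 1.4]
gripper_width: 0.0776
```

```bash
python3 - <<'E'
from h import *
s=observe();print(s['time'],s['eef_pos'],s['gripper_width'],s['wrist_force'])
a={v:imaging.get_image(v) for v in('side','scene')}
for v in a: cv2.imwrite(f'pics/{v}20.png',a[v][:,:,::-1])
m,c=blob(a['scene'],(22,150,120),(34,255,255),(360,190,440,290));p=cv2.approxPolyDP(cv2.convexHull(c),4,True)[:,0]
print(p.tolist(),ray('scene',p,.06)[:,:2].round(3).tolist())
# cassettes: white pixels inside tray
h=cv2.cvtColor(a['scene'],cv2.COLOR_RGB2HSV);m=cv2.inRange(h,(0,0,150),(180,70,255));k=np.zeros_like(m);k[185:240,170:265]=255;m&=k
ys,xs=np.nonzero(m);W=ray('scene',np.c_[xs,ys],.012)[:,:2]
t=np.deg2rad(-19.8);L=(W-[.545,-.2335])@np.array([[np.cos(t),-np.sin(t)],[np.sin(t),np.cos(t)]])
print('tray-frame cassettes',L.min(0).round(3),L.max(0).round(3),len(L))
E
```

```text
20.0 [0.66150007 0.18091253 0.22632456] 0.07763650362707876 [-0.19812832  0.3675078   1.38147626]
[[406, 224], [412, 253], [385, 252], [382, 224]] [[0.586, 0.196], [0.679, 0.209], [0.684, 0.159], [0.594, 0.148]]
tray-frame cassettes [-0.117 -0.123] [0.029 0.026] 268
```

View pics/side20.png

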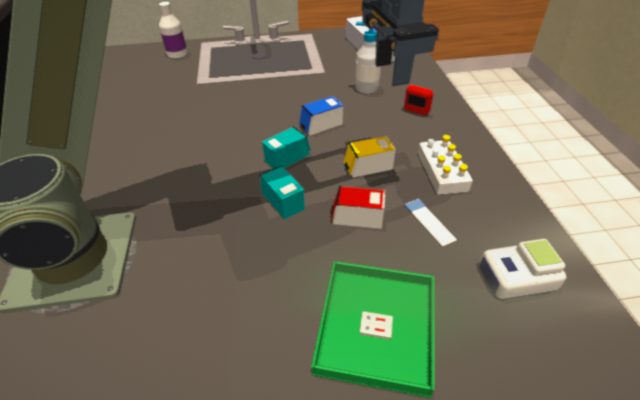

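View pics/scene20.png

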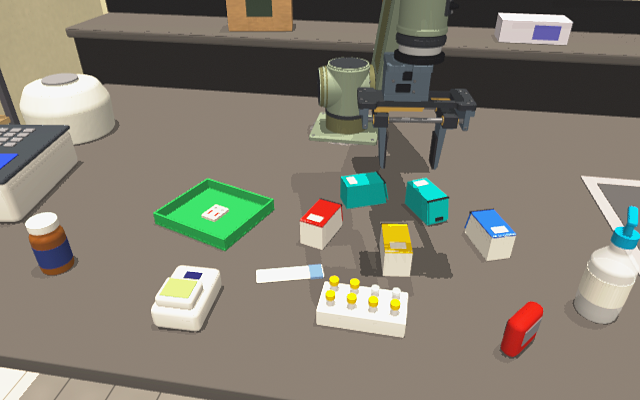

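The caddy stands upright, with a roof outline of about 90 x 50 mm at z 0.06. My tray mask picked up bench pixels, though, so I'll recheck the cassettes in a tighter window.

```bash
python3 - <<'E'
from h import *
a=cv2.imread('pics/side20.png')
cv2.imwrite('pics/z20.png',cv2.resize(a[300:350,345:410],None,fx=9,fy=9,interpolation=cv2.INTER_CUBIC))
h=cv2.cvtColor(a,cv2.COLOR_BGR2HSV);m=cv2.inRange(h,(0,0,130),(180,90,255));k=np.zeros_like(m);k[300:350,345:410]=255;m&=k
ys,xs=np.nonzero(m);W=ray('side',np.c_[xs,ys],.012)[:,:2]
t=np.deg2rad(-19.8);L=(W-[.545,-.2335])@np.array([[np.cos(t),-np.sin(t)],[np.sin(t),np.cos(t)]])
print(L.min(0).round(3),L.max(0).round(3))
E
```

```text
[-0.029 -0.024] [0.022 0.019]
```

View pics/z20.png

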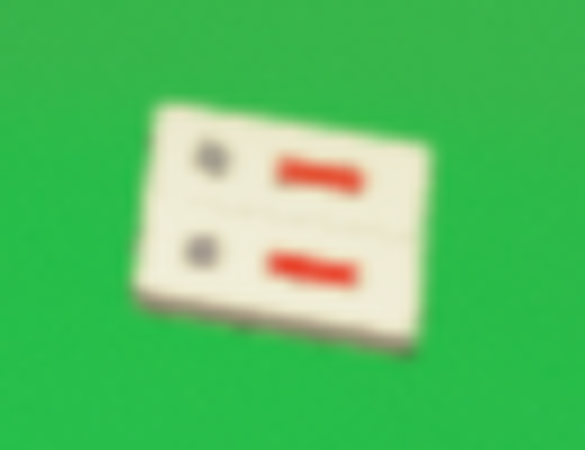

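The zoom shows two cassettes side by side, covering 51 x 43 mm near the tray centre. Everything checks out, so I'm handing in.

```bash
python3 -c "
from cell import close_job; print(close_job())"
```

```text
the job is handed in; nothing more can be done
None
```

I tipped the yellow caddy over the tray, both cassettes slid out into it, and the empty caddy is standing upright and released. The job is handed in; no verdict was reported.

- **How:** The jog could not tilt the tool, so I gripped the caddy high and toward its rear and let it pivot in the pads. I rested its nose on the tray floor, loosened to 3 N and lifted the rear to about 42–45° by eye. Then I firmed up and raised it until the cassettes were out. I carried it back near its old spot and lowered it lightly gripped, so it turned upright on the bench before I opened and withdrew.
- **Last checks:**
  - Both cassettes lie flat side by side, within about ±30 mm of the tray centre.
  - The tray looks flat on the bench in the pictures; I did not measure its tilt.
  - The caddy's roof outline at 60 mm height measures about 90 x 50 mm, so it is upright.
  - The gripper is open and about 18 cm above where it let go, touching nothing. The clock stood at about 20 s, and the highest force I read was about 9 N.
- **What disagreed or went wrong:**
  - The fingertips showed about 5 mm behind the TCP, not 17 mm ahead as given. My first close was above the roof and touched nothing; I went lower by the pictures.
  - Over the tray the caddy's rear seemed to touch the far wall (about 2 N), so I shifted it 30 mm toward the robot.
  - My first cassette mask also caught bench pixels, so I repeated it in a tighter window.

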